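# Fetch the clippers from behind the paint bottles

### The job

The blue clippers lie in the wooden stand behind three paint bottles. Before touching the clippers, move all three bottles into the grey tray and stand them there upright; then lay the clippers flat on the green mat, centred and along its length, and only after that put each bottle back, upright, on the very spot in the stand where that bottle stood at the start. Never tip a bottle over, and leave the palette, the brush stand and the steel probe alone.

Things in the scene. Friction and masses are not known exactly. Their poses are not given: they have to be found in the camera images.
- red_bottle: Red paint dropper bottle, upright, loose, about 60 g: straight round body 32 mm across from 0 to 74 mm, above it a short shoulder and a tapered white cap 17 mm across; 98 mm tall in all. Origin: centre of the underside; z up. At the start it stands on one of three printed rings of the stand.
- yellow_bottle: Yellow paint dropper bottle, upright, loose, about 60 g: straight round body 32 mm across from 0 to 74 mm, above it a short shoulder and a tapered white cap 17 mm across; 98 mm tall in all. Origin: centre of the underside; z up. At the start it stands on one of three printed rings of the stand.
- black_bottle: Black paint dropper bottle, upright, loose, about 60 g: straight round body 32 mm across from 0 to 74 mm, above it a short shoulder and a tapered white cap 17 mm across; 98 mm tall in all. Origin: centre of the underside; z up. At the start it stands on one of three printed rings of the stand.
- clippers: Blue-handled side clippers lying flat, loose, 80 g, 142 mm long, 14 mm thick. Origin: on the underside, midway along the straight waist. x points to the steel jaws (tips at x = +71 mm, handle ends at x = -71 mm), z up. Waist, x = -20 to +20 mm: parallel sides 31 mm apart (in y), near the centre of mass: grip there, across y. The handles behind it spread to 46 mm over all.
- stand: Fixed wooden bottle stand: floor 150 (x) by 240 mm (y), top at z = 6 mm; lip 14 mm high on the +x edge, cheeks 22 mm high at the y ends, open at -x. Origin: centre of the underside. Three printed rings, 42 mm across, at x = -34, y = -64, 0, +64 mm, a bottle within 3 mm of each centre at the start; clippers behind them at x = +15 mm, along y, where the bottles leave a gripper no room.
- tray: Empty grey plastic tray, fixed: 220 mm (x) by 90 mm (y) outside, 12 mm high, walls and floor 4 mm thick (inner floor at z = 4 mm), the side area for the bottles; three fit in a row along x, for example at x = -65, 0, +65 mm. Origin: centre of the underside.
- mat: Green mat, fixed and flat: 170 mm (x, its length) by 70 mm (y), 4 mm thick (top at z = 4 mm). Origin: centre of the underside. The clippers go here, origin over origin, their x along the mat's x either way round.
- palette: White ceramic wet palette with an orange clip-on lid, closed, 100 by 156 by 28 mm, loose, 0.7 kg. Origin: centre of the underside. Leave alone.
- brush_stand: Clear acrylic brush stand, a round tube 72 mm across and 130 mm tall, with brushes standing up to 245 mm, loose, 0.4 kg. Origin: centre of the underside. Leave alone.
- probe: Thin steel probe lying on the desk, about 170 mm long (x), 8 mm thick, loose, 30 g. Origin: middle of the underside of its handle. Leave alone.

How it is judged:
By the outcome, as a careful person would: the job done as asked, in the order asked, and still so for the second after the job is handed in, with the robot touching nothing.
It also fails if it takes over 147 s, if anything falls off the work surface, if the arm or the gripper's body presses on something with over 40 N, if the wrist force passes 120 N, or if a joint passes its speed limit or range.

### The arm

A 6-joint arm with a two-finger parallel gripper is mounted at the origin on the work surface. World frame = base frame: x ahead of the robot, y to its left, z up, the work surface at z = 0. Lengths are in mm, angles in rad, forces in N, time in s.
With the tool pointing down it reaches from about 325 to 900 mm from the base axis. Payload 3.5 kg.
Tool frame: the origin (TCP) lies on the centre line of the jaws, within the pads' length; the fingertips stand 25 mm ahead of it and the grasp point (between the pads) lies 6 mm ahead of it; z points along the fingers, y is the line along which they close (so a half turn about z gives the same grasp; the last joint's range is limited). The gripper opens to 85 mm and grips with 20 to 120 N. Pads are 22 mm wide; open, the fingers measure 114 mm over their backs; the gripper's body (76 mm by 85 mm) begins 54 mm behind the grasp point. The pads swing forward as they close: fully open they stand 13 mm farther back than shut.
Start: joints at [-1.261, 0.276, -0.026, 1.268, 0, 1.467], TCP at [250.723, -572.503, 256.313] pointing down, gripper open.
Joint ranges: [-3.12, 3.12], [-0.85, 1.88], [-1.08, 1.24], [-1.95, 2.15], [-1.57, 1.53], [-3.14, 3.14]. Speed limits (rad/s): [2.57, 2.57, 3.14, 3.14, 3.14, 3.14].

### API

Orientations are given as [roll, pitch, yaw] about the fixed x, y, z axes, in that order (R = Rz(yaw) Ry(pitch) Rx(roll)).
In Python, from bench import sensors, imaging, order gives the robot as it stands.
- The arm moves only by the tool send_rows, never from a script. Its argument "motion" is a list that holds one entry, the list of rows, each a list of 4 numbers: the shift along the tool's x, y, z in m, then the turn about the tool's z in degrees. A call has 1 to 12 rows; each row is the pose to reach, as a shift and turn from the pose commanded when the call began, along the tool's axes at that moment; what a row does not reach only later rows make up. A row lasts 1/12 s, in which the tool goes at most 41.7 mm and 7.16 degrees, less where a joint would pass 70% of its speed; a pose out of reach is approached as far as the arm can. A call with a gripper value outside its range is refused whole. "fingers" is the finger opening in m, from 0 to 0.0854, set as the call begins (left out, the last holds). The fingers move at their own pace and stop on an object; "grip_force" is the grip in N (left out, the last holds). Time passes only in rows, so rows that repeat a pose let the fingers close. It gives the time, the measured TCP pose, the force, the opening and the grip force at its end, in the units of the state.
- sensors.get_state(): the state, without advancing time (a new reading comes with each control period).
- imaging.snapshot(name): name is "side" or "top"; returns a dict with "color" (420x560x3 uint8, blue, green, red), "mtx" (3x3 intrinsics, pixels), "extrinsics" (4x4, takes a point from world to camera coordinates). Camera axes: x right, y down, z forward; pixel columns grow to the right and rows downward; lengths in mm; the calibration is good to about 2 mm. A picture is of the moment at which its call begins. There is no depth.
- order.sign_off(): hands the job in; it is judged then, once.
The state is a dict: "t": time; "joint_positions": joint angles; "qd": joint speeds; "effort": joint torques, N m; "tool_pos": TCP position; "tool_rot": TCP orientation; "contact_force": force on the tool from outside, world axes, zero at the start; "moment": the same for the moment, N m; "gripper_width": finger opening in mm; "grasp_force": force on a finger pad.
Only numpy, scipy, OpenCV 4.12 (cv2) and the standard library are available. Lean on these libraries where they do the work, as an engineer would, in place of code of your own. Each camera call takes 0.05 s, during which the arm holds its last target. There are 200 camera calls.

## Working session

There is one attempt and no reset: what is moved stays moved. The work goes in short steps, Python scripts to look and compute and a tool call to move; the robot and the scene stay as the last step left them, time stands still between calls to the robot, and variables do not carry over. Pictures are saved under pics/ and viewed, at most 14 in all, crops included, and the job is handed in when it is done.

Besides the shell and the picture viewer there is one more tool, called after "Emit:" as a command line: name --argument value ..., lists and objects as JSON in quotes. send_rows: Moves the arm, as the interface text tells. Its arguments: {"type":"object","properties":{"motion":{"type":"array","items":{"type":"array","items":{"type":"array","items":{"type":"number"}}}},"fingers":{"type":"number"},"grip_force":{"type":"number"}},"required":["motion"]}

```bash
mkdir -p pics; ls; python3 - <<'E'
from bench import sensors, imaging
import cv2
print(sensors.get_state())
for n in ("top","side"):
    s=imaging.snapshot(n); cv2.imwrite(f"pics/{n}0.png",s["color"]); print(n,s["mtx"].tolist(),s["extrinsics"].tolist())
E
```

```text
pics
{'t': 0.0, 'joint_positions': array([-1.26140496e+00,  2.77205344e-01, -2.78842709e-02,  1.26798870e+00,
       -1.83981325e-05,  1.46741920e+00]), 'qd': array([ 4.61845826e-04,  9.30479456e-04, -5.08434194e-04,  3.08872529e-04,
        4.23247378e-04,  4.27023324e-05]), 'effort': array([ 5.06398355e-04, -4.45507765e+01,  2.95204639e+01,  1.65456010e-02,
       -1.78832931e-05, -4.23864932e-06]), 'tool_pos': array([ 250.4965507 , -571.82157019,  255.11311038]), 'tool_rot': array([-3.13932095e+00, -2.17185158e-04,  4.12768273e-01]), 'contact_force': array([-0.63771714,  0.65117802, -0.31721723]), 'moment': array([-0.03443597, -0.01608284, -0.01134746]), 'grasp_force': 0.0, 'gripper_width': 85.20827706575872}
top [[447.02703359013884, 0.0, 278.5679462534844], [0.0, 447.02703359013884, 215.75006690017494], [0.0, 0.0, 1.0]] [[0.013482565662654765, -0.9998620172051805, -0.009703966897068527, -12.02754069089095], [-0.9986823230618379, -0.012984800463227184, -0.049648892845067676, 543.7032986589696], [0.04951603807821306, 0.010360574661541305, -0.9987195905086269, 957.8536090836575], [0.0, 0.0, 0.0, 1.0]]
side [[501.7193723860013, 0.0, 286.75720337473655], [0.0, 501.7193723860013, 208.50064907828693], [0.0, 0.0, 1.0]] [[-0.9785661953691421, -0.20506846659495, -0.018844768217134374, 528.4254590000909], [-0.14106297612547733, 0.7341704540977456, -0.6641498182613113, 116.74894410080218], [0.15003145685950212, -0.6472562617219749, -0.7473619562262384, 1059.587801296735], [0.0, 0.0, 0.0, 1.0]]
```

View pics/top0.png

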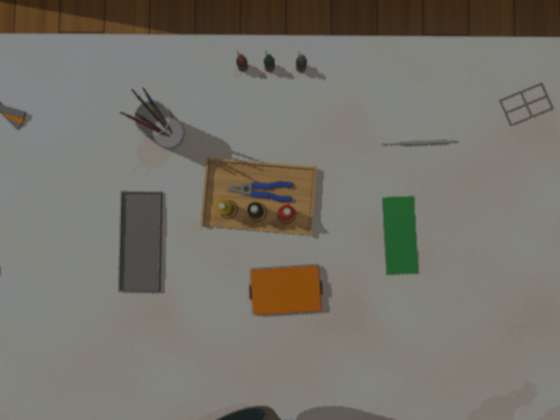

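View pics/side0.png

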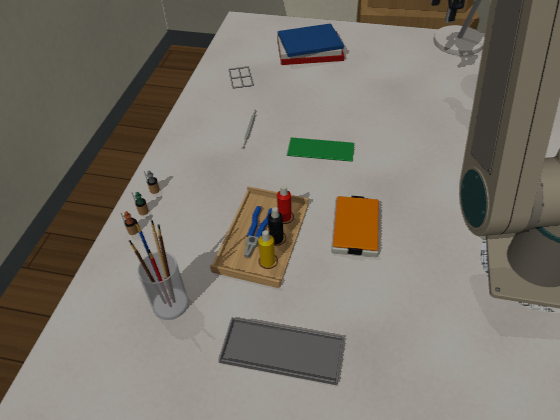

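Top view: the stand is centred near px (259,197), with yellow at (227,208), black at (256,211) and red at (287,214). The clippers are at (262,190) with jaws left (+y). The tray is at (141,242), the mat at (400,235), the palette at (286,290) and the brush stand at (165,130). The side view agrees.

```bash
cat > h.py <<'E'
import numpy as np, cv2
from bench import sensors, imaging
def ray(s,uv,z):
    R,t=s["extrinsics"][:3,:3],s["extrinsics"][:3,3]; C=-R.T@t
    d=R.T@np.linalg.inv(s["mtx"])@np.array([uv[0],uv[1],1.]); return (C+d*(z-C[2])/d[2])[:2]
def proj(s,P):
    p=s["mtx"]@(s["extrinsics"]@np.r_[P,1])[:3]; return p[:2]/p[2]
def rect(s,mask,z):
    c=max(cv2.findContours(mask.astype(np.uint8),cv2.RETR_EXTERNAL,cv2.CHAIN_APPROX_NONE)[0],key=cv2.contourArea)
    P=np.array([ray(s,q[0]+0.0,z) for q in c],np.float32); return cv2.minAreaRect(P)
def circ(s,mask,z):
    c=max(cv2.findContours(mask.astype(np.uint8),cv2.RETR_EXTERNAL,cv2.CHAIN_APPROX_NONE)[0],key=cv2.contourArea)
    P=np.array([ray(s,q[0]+0.0,z) for q in c],np.float32); return cv2.minEnclosingCircle(P)
def box(shape,u0,v0,u1,v1):
    m=np.zeros(shape[:2],bool); m[v0:v1,u0:u1]=1; return m
E
python3 - <<'E'
from h import *
s=imaging.snapshot("top"); im=s["color"]; H,S,V=cv2.split(cv2.cvtColor(im,cv2.COLOR_BGR2HSV)); b=lambda *a:box(im.shape,*a)
R,t=s["extrinsics"][:3,:3],s["extrinsics"][:3,3]; print("cam",-R.T@t)
print("mat",rect(s,(H>45)&(H<75)&(S>150)&b(370,180,430,290),4))
g=im.max(2)
print("tray",rect(s,(g<95)&b(110,185,170,300),12))
print("tray wall px", im[240,112:172].max(1).tolist())
print("stand",rect(s,(S>70)&b(195,150,325,243),18))
print("clip",rect(s,(H>100)&(H<130)&(S>150)&b(230,175,300,205),20))
print("red",circ(s,((H<6)|(H>174))&(S>170)&b(270,200,300,228),74))
print("yel",circ(s,(H>22)&(H<34)&(S>170)&b(212,195,240,222),74))
print("blk",circ(s,(g<45)&b(243,198,270,226),74))
for n,c in (("y",(227,208)),("k",(255,211)),("r",(287,213))):
    m=(S<60)&(V>110)&b(c[0]-8,c[1]-8,c[0]+8,c[1]+8)
    v,u=np.nonzero(m); print("cap",n,len(u),ray(s,(u.mean(),v.mean()),92) if len(u) else 0)
a=cv2.resize(im[150:245,195:325],None,fx=6,fy=6,interpolation=cv2.INTER_CUBIC); cv2.imwrite("pics/standz.png",a)
E
```

```text
cam [495.71991969 -14.88991608 983.50471619]
mat ((500.15936279296875, -270.80841064453125), (148.96426391601562, 61.299686431884766), 3.274484872817993)
tray ((484.5845642089844, 292.6891784667969), (220.5358428955078, 98.07449340820312), 1.5034563541412354)
tray wall px [130, 131, 131, 131, 131, 130, 124, 103, 74, 52, 51, 53, 61, 72, 78, 78, 78, 78, 77, 78, 77, 78, 78, 78, 77, 77, 78, 78, 78, 78, 78, 77, 78, 78, 77, 78, 78, 79, 78, 78, 77, 78, 78, 77, 77, 74, 72, 68, 56, 65, 86, 94, 96, 105, 121, 129, 131, 130, 130, 130]
stand ((586.29345703125, 39.34221649169922), (241.31161499023438, 149.87330627441406), 85.86955261230469)
clip ((586.2608642578125, 12.237117767333984), (83.63143157958984, 8.920193672180176), 81.23516082763672)
red ((548.098876953125, -21.41193199157715), 15.398343086242676)
yel ((558.2029418945312, 110.20877838134766), 13.890640258789062)
blk ((550.5552368164062, 42.32793426513672), 14.774739265441895)
cap y 22 [558.96720541 109.49703634]
cap k 21 [554.3098652   44.44738069]
cap r 25 [550.10956168 -21.63123306]
```

View pics/standz.png

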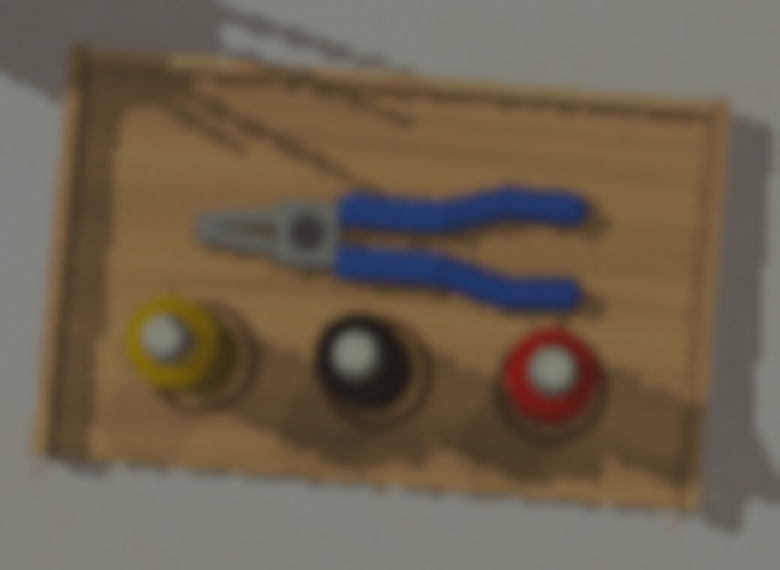

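The zoom confirms the order yellow, black, red and gives the stand's outline; caps lean away from the camera as expected. The mat mask was too strict, so I'll refine it and the bottles with the side view.

```bash
python3 - <<'E'
from h import *
from scipy.optimize import least_squares
s=imaging.snapshot("top"); im=s["color"]; H,S,V=cv2.split(cv2.cvtColor(im,cv2.COLOR_BGR2HSV)); b=lambda *a:box(im.shape,*a)
print("mat",rect(s,(im[:,:,1]*1.>1.35*im[:,:,2])&b(370,180,430,290),4))
m=((H>95)&(H<135)&(S>110)&b(230,175,300,207)).astype(np.uint8)
cs=[c[:,0] for c in cv2.findContours(m,0,1)[0] if len(c)>8]; P=np.vstack([[ray(s,q+0.,16) for q in c] for c in cs]).astype(np.float32)
print("handles",cv2.minAreaRect(P), P.min(0),P.max(0))
d=imaging.snapshot("side"); jm=d["color"]; h,sa,v=cv2.split(cv2.cvtColor(jm,cv2.COLOR_BGR2HSV)); g=jm.max(2)
st=dict(mat=rect(d,(jm[:,:,1]*1.>1.35*jm[:,:,2])&box(jm.shape,270,130,370,170),4)); print("mat side",st)
caps=dict(y=(559,109.5),k=(554.3,44.4),r=(550.1,-21.6))
ms=dict(y=(h>20)&(h<34)&(sa>180)&(v>110)&box(jm.shape,255,228,280,270),k=(g<40)&box(jm.shape,264,205,288,245),r=((h<5)|(h>175))&(sa>180)&(v>90)&box(jm.shape,272,185,296,224))
for k,mm in ms.items():
    x,y,w,hh=cv2.boundingRect(max(cv2.findContours(mm.astype(np.uint8),0,1)[0],key=cv2.contourArea))
    rows=[np.nonzero(mm[r,x:x+w])[0] for r in range(y+hh//3,y+2*hh//3)]
    mid=x+np.mean([(r[0]+r[-1])/2 for r in rows]); vb=y+hh/2; wd=np.mean([r[-1]-r[0]+1 for r in rows])
    # cylinder axis at mid height: intersect the plane of column 'mid'
    P=ray(d,(mid,vb),6+40); 
    f=lambda q: proj(d,[*q,46])[0]-mid
    xs=np.array(caps[k]); J=(f(xs+[1,0])-f(xs)); 
    print(k,"side box",x,y,w,hh,"width",wd,"top-of-body ray",P,"x given cap y",xs[0]-f(xs)/J, "bottom px",y+hh, "pred bottom front", proj(d,[xs[0],xs[1]+16,6]))
for c in [(557.0,105.6),(552.4,41.8),(547.8,-22.0)]: print("ring->top cap px",proj(s,[*c,98]),proj(s,[*c,74]))
E
```

```text
mat ((506.165771484375, -270.3769226074219), (167.0565948486328, 68.30304718017578), 3.4650754928588867)
handles ((597.3510131835938, 12.334100723266602), (39.272064208984375, 86.9485092163086), 0.7025747299194336) [577.90344  -30.976128] [617.3053    55.777946]
mat side {'mat': ((506.64410400390625, -270.39031982421875), (168.43577575683594, 72.81394958496094), 3.24869966506958)}
y side box 258 236 15 31 width 10.4 top-of-body ray [563.11535811 111.87574994] x given cap y 563.684987301942 bottom px 267 pred bottom front [265.67687765 268.28926211]
k side box 268 212 19 33 width 14.363636363636363 top-of-body ray [553.28779472  47.40418524] x given cap y 553.9630606741315 bottom px 245 pred bottom front [274.66442134 244.52236485]
r side box 277 191 14 24 width 10.875 top-of-body ray [553.71034809 -27.83868908] x given cap y 552.3696017484212 bottom px 215 pred bottom front [282.86724248 222.15254196]
ring->top cap px [222.70341596 206.29317236] [224.28472903 207.12521419]
ring->top cap px [254.73781634 209.01409616] [255.47849422 209.77541664]
ring->top cap px [286.83642295 211.74047348] [286.73313549 212.43079109]
```

Emit:
send_rows --motion '[[[0.02,-0.018,0,-5],[0.05,-0.045,0,-10],[0.08,-0.072,0,-16],[0.11,-0.099,0,-22],[0.14,-0.126,0,-28],[0.17,-0.153,0,-34],[0.2,-0.18,0,-40],[0.23,-0.207,0,-46],[0.26,-0.234,0,-52],[0.29,-0.261,0,-58],[0.32,-0.288,0,-64],[0.35,-0.315,0,-66.3]]]' --fingers 0.055 --grip_force 30

```text
t: 1.25
tool_pos: [445.3, -141.6, 256.5]
tool_rot: [3.141, 0.0, 1.574]
contact_force: [0.5, -0.6, -0.6]
gripper_width: 55.0
grasp_force: 0.0
```

Emit:
send_rows --motion '[[[0.03,0.014,0,0],[0.065,0.03,0,0],[0.1,0.046,0,0],[0.137,0.062,0,0],[0.172,0.078,0,0],[0.208,0.094,0,0],[0.236,0.107,0.01,0],[0.249,0.113,0.03,0],[0.2509,0.1136,0.06,0],[0.2509,0.1136,0.09,0],[0.2509,0.1136,0.1,0],[0.2509,0.1136,0.1,0]]]'

```text
t: 2.25
tool_pos: [555.7, 107.1, 152.8]
tool_rot: [-3.134, 0.001, 1.57]
contact_force: [-0.2, -0.7, 0.3]
gripper_width: 54.9
grasp_force: 0.0
```

```bash
python3 - <<'E'
from h import *
print(sensors.get_state()["tool_pos"])
for n,c in (("top",(150,150,300,262)),("side",(200,130,350,300))):
    im=imaging.snapshot(n)["color"]; a=im[c[1]:c[3],c[0]:c[2]]
    cv2.imwrite(f"pics/{n}1.png",cv2.resize(a,None,fx=3.5,fy=3.5))
E
```

```text
[555.72760174 107.13185135 152.83846527]
```

View pics/side1.png

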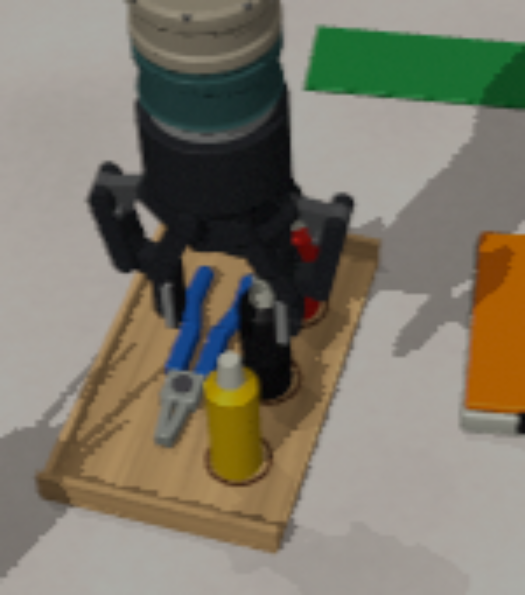

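The side view shows the fingers (crop 172 and 282) straddling above the yellow bottle (232–237) with clear room around it.

Emit:
send_rows --motion '[[[0,0.001,0,0],[0,0.001,0.015,0],[0,0.001,0.035,0],[0,0.001,0.055,0],[0,0.001,0.072,0],[0,0.001,0.083,0],[0,0.001,0.087,0],[0,0.001,0.087,0],[0,0.001,0.087,0]]]'

```text
t: 3.1
tool_pos: [560.9, 107.2, 70.6]
tool_rot: [3.14, -0.0, 1.57]
contact_force: [0.4, -0.2, -0.6]
gripper_width: 54.7
grasp_force: 0.0
```

Emit:
send_rows --motion '[[[0,-0.001,0.003,0],[0,-0.001,0.003,0],[0,-0.001,0.003,0]]]'

```text
t: 3.35
tool_pos: [559.2, 107.3, 67.0]
tool_rot: [3.14, -0.0, 1.57]
contact_force: [-0.2, -0.2, 0.4]
gripper_width: 54.9
grasp_force: 0.0
```

Emit:
send_rows --motion '[[[0,0,0,0],[0,0,0,0],[0,0,0,0],[0,0,0,0],[0,0,0,0],[0,0,0,0],[0,0,0,0],[0,0,-0.01,0],[0,0,-0.025,0],[0,0,-0.04,0],[0,0,-0.045,0],[0,0,-0.045,0]]]' --fingers 0.0

```text
t: 4.35
tool_pos: [560.1, 107.4, 113.0]
tool_rot: [3.138, -0.0, 1.57]
contact_force: [-0.1, 0.7, -0.9]
gripper_width: 31.2
grasp_force: 29.9
```

Emit:
send_rows --motion '[[[0.015,-0.001,0,0],[0.04,-0.003,0,0],[0.07,-0.005,0,0],[0.1,-0.008,0,0],[0.13,-0.01,0,0],[0.157,-0.012,0,0],[0.176,-0.0135,0,0],[0.1855,-0.0142,0.008,0],[0.1855,-0.0142,0.022,0],[0.1855,-0.0142,0.034,0],[0.1855,-0.0142,0.042,0],[0.1855,-0.0142,0.046,0]]]'

```text
t: 5.35
tool_pos: [543.2, 291.5, 64.5]
tool_rot: [-3.137, 0.002, 1.569]
contact_force: [-8.8, -2.9, 26.5]
gripper_width: 31.4
grasp_force: 32.0
```

Emit:
send_rows --motion '[[[0,0,0.001,0],[0,0,0.001,0],[0,0,0.001,0]]]'

```text
t: 5.6
tool_pos: [543.2, 291.4, 64.6]
tool_rot: [-3.138, 0.001, 1.569]
contact_force: [-5.0, -0.7, 8.1]
gripper_width: 31.1
grasp_force: 30.4
```

```bash
python3 - <<'E'
from h import *
print(sensors.get_state()["contact_force"])
im=imaging.snapshot("side")["color"][230:400,100:370]
cv2.imwrite("pics/side2.png",cv2.resize(im,None,fx=2.8,fy=2.8))
E
```

```text
[-4.97395691 -0.70310085  8.09369944]
```

View pics/side2.png

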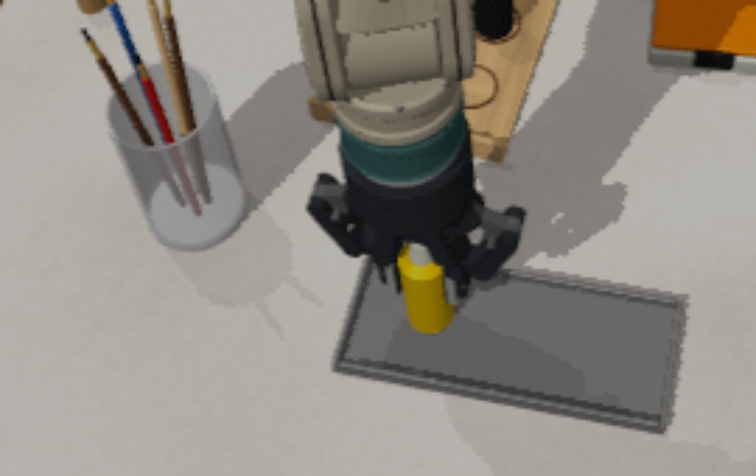

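The picture shows the yellow bottle upright on the tray floor (crop 430,300) and the fingers well clear of the brush stand. I'll release it and go for black.

Emit:
send_rows --motion '[[[0,0,0,0],[0,0,0,0],[0,0,0,0],[0,0,0,0],[0,0,-0.01,0],[0,0,-0.03,0],[0,0,-0.06,0],[0,0,-0.09,0],[-0.02,0.001,-0.1,0],[-0.05,0.002,-0.1,0],[-0.085,0.003,-0.1,0],[-0.12,0.005,-0.1,0]]]' --fingers 0.055

```text
t: 6.65
tool_pos: [550.0, 172.1, 165.8]
tool_rot: [3.14, -0.0, 1.572]
contact_force: [0.1, -0.0, -0.3]
gripper_width: 54.8
grasp_force: 0.0
```

Emit:
send_rows --motion '[[[-0.035,0.002,0,0],[-0.07,0.003,0,0],[-0.1,0.004,0,0],[-0.12,0.0045,0,0],[-0.129,0.005,0.01,0],[-0.129,0.005,0.03,0],[-0.129,0.005,0.055,0],[-0.129,0.005,0.075,0],[-0.129,0.005,0.09,0],[-0.129,0.005,0.098,0],[-0.129,0.005,0.098,0],[-0.129,0.005,0.098,0]]]'

```text
t: 7.65
tool_pos: [554.4, 44.2, 66.1]
tool_rot: [-3.141, -0.0, 1.571]
contact_force: [-0.4, -0.8, -0.3]
gripper_width: 55.4
grasp_force: 0.0
```

Emit:
send_rows --motion '[[[0,0,0,0],[0,0,0,0],[0,0,0,0],[0,0,0,0],[0,0,0,0],[0,0,0,0],[0,0,0,0],[0,0,-0.01,0],[0,0,-0.025,0],[0,0,-0.04,0],[0,0,-0.045,0],[0,0,-0.045,0]]]' --fingers 0.0

```text
t: 8.65
tool_pos: [555.7, 43.6, 113.0]
tool_rot: [3.139, 0.0, 1.57]
contact_force: [0.9, -0.4, -1.1]
gripper_width: 30.7
grasp_force: 31.2
```

Emit:
send_rows --motion '[[[0.012,-0.008,-0.005,0],[0.035,-0.02,-0.01,0],[0.065,-0.034,-0.01,0],[0.098,-0.048,-0.01,0],[0.131,-0.061,-0.01,0],[0.165,-0.07,-0.01,0],[0.198,-0.075,-0.01,0],[0.227,-0.075,-0.01,0],[0.244,-0.075,-0.005,0],[0.249,-0.075,0.008,0],[0.249,-0.075,0.024,0],[0.249,-0.075,0.036,0]]]'

```text
t: 9.65
tool_pos: [477.7, 293.3, 73.5]
tool_rot: [-3.139, 0.001, 1.572]
contact_force: [0.0, -1.0, -1.2]
gripper_width: 31.1
grasp_force: 31.2
```

Emit:
send_rows --motion '[[[0,0,0.006,0],[0,0,0.01,0],[0,0,0.011,0],[0,0,0.011,0]]]'

```text
t: 9.98
tool_pos: [477.2, 292.1, 65.6]
tool_rot: [-3.136, 0.001, 1.57]
contact_force: [-7.8, -1.7, 13.5]
gripper_width: 31.0
grasp_force: 32.9
```

Emit:
send_rows --motion '[[[0,0,0,0],[0,0,0,0],[0,0,0,0],[0,0,0,0],[0,0,-0.01,0],[0,0,-0.03,0],[0,0,-0.06,0],[0,0,-0.09,0],[-0.02,0.004,-0.1,0],[-0.05,0.011,-0.1,0],[-0.085,0.019,-0.1,0],[-0.12,0.027,-0.1,0]]]' --fingers 0.055

```text
t: 10.98
tool_pos: [507.3, 172.0, 165.7]
tool_rot: [3.139, -0.0, 1.572]
contact_force: [-0.8, 0.2, 0.1]
gripper_width: 54.9
grasp_force: 0.0
```

Emit:
send_rows --motion '[[[-0.035,0.009,0,0],[-0.07,0.018,0,0],[-0.105,0.026,0,0],[-0.14,0.034,0,0],[-0.172,0.041,0,0],[-0.19,0.044,0,0],[-0.1948,0.044,0.012,0],[-0.1948,0.044,0.035,0],[-0.1948,0.044,0.06,0],[-0.1948,0.044,0.082,0],[-0.1948,0.044,0.095,0],[-0.1948,0.044,0.098,0]]]'

```text
t: 11.98
tool_pos: [547.4, -20.9, 63.1]
tool_rot: [-3.135, -0.001, 1.571]
contact_force: [-0.6, 1.2, -0.7]
gripper_width: 55.1
grasp_force: 0.0
```

Emit:
send_rows --motion '[[[0,0,0,0],[0,0,0,0],[0,0,0,0]]]'

```text
t: 12.23
tool_pos: [551.6, -21.9, 67.6]
tool_rot: [3.139, 0.0, 1.57]
contact_force: [0.2, 0.9, -0.0]
gripper_width: 55.0
grasp_force: 0.0
```

Emit:
send_rows --motion '[[[0,0,0,0],[0,0,0,0],[0,0,0,0],[0,0,0,0],[0,0,0,0],[0,0,0,0],[0,0,0,0],[0,0,-0.01,0],[0,0,-0.025,0],[0,0,-0.04,0],[0,0,-0.045,0],[0,0,-0.045,0]]]' --fingers 0.0

```text
t: 13.23
tool_pos: [551.8, -22.3, 113.1]
tool_rot: [3.138, 0.001, 1.57]
contact_force: [-0.3, -0.8, -0.3]
gripper_width: 30.9
grasp_force: 29.8
```

Emit:
send_rows --motion '[[[0.01,-0.007,-0.005,0],[0.03,-0.019,-0.01,0],[0.058,-0.036,-0.01,0],[0.088,-0.054,-0.01,0],[0.118,-0.073,-0.01,0],[0.148,-0.091,-0.01,0],[0.18,-0.108,-0.01,0],[0.213,-0.123,-0.01,0],[0.247,-0.133,-0.01,0],[0.28,-0.136,-0.01,0],[0.304,-0.136,-0.01,0],[0.3148,-0.136,-0.005,0]]]'

```text
t: 14.23
tool_pos: [413.6, 296.0, 116.5]
tool_rot: [3.141, -0.002, 1.574]
contact_force: [0.9, 0.1, 0.2]
gripper_width: 31.4
grasp_force: 29.9
```

Emit:
send_rows --motion '[[[0,0,0.01,0],[0,0,0.025,0],[0,0,0.038,0],[0,0,0.046,0],[0,0,0.051,0],[0,0,0.052,0],[0,0,0.052,0]]]'

```text
t: 14.82
tool_pos: [412.3, 291.0, 65.2]
tool_rot: [-3.136, 0.003, 1.569]
contact_force: [-7.3, -3.5, 16.1]
gripper_width: 31.2
grasp_force: 30.8
```

Emit:
send_rows --motion '[[[0,0,0,0],[0,0,0,0],[0,0,0,0],[0,0,0,0],[0,0,-0.01,0],[0,0,-0.03,0],[0,0,-0.06,0],[0,0,-0.09,0],[-0.02,0.0,-0.1,0],[-0.05,0.0,-0.1,0],[-0.085,0.0,-0.1,0],[-0.12,0.0,-0.1,0]]]' --fingers 0.055

```text
t: 15.82
tool_pos: [415.0, 172.1, 165.6]
tool_rot: [3.14, -0.0, 1.572]
contact_force: [0.8, -0.6, 0.3]
gripper_width: 54.9
grasp_force: 0.0
```

```bash
python3 - <<'E'
from h import *
im=imaging.snapshot("top")["color"]; cv2.imwrite("pics/top3.png",im)
cv2.imwrite("pics/top3z.png",cv2.resize(im[140:310,100:335],None,fx=3.3,fy=3.3,interpolation=cv2.INTER_CUBIC))
E
```

```text
(no output)
```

View pics/top3z.png

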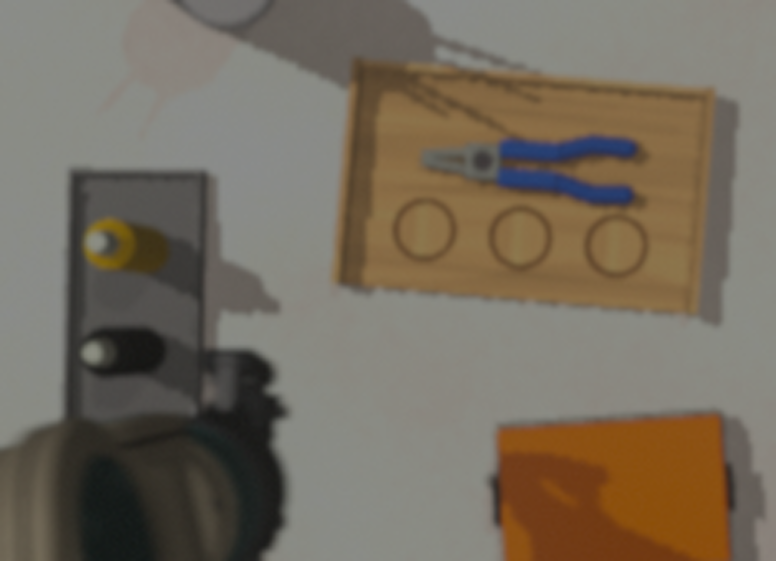

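The picture shows all three rings free at crop (425,229), (520,238) and (616,245), with yellow and black upright in the tray and red under the arm. The clippers run from the tip at (424,158) to handle ends centred on (637,172).

```bash
python3 - <<'E'
from h import *
s=imaging.snapshot("top"); f=lambda u,v:((u+.5)/3.3-.5+100,(v+.5)/3.3-.5+140)
for c in [(425,229),(520,238),(616,245)]: print("ring",ray(s,f(*c),6))
t,e=ray(s,f(423,158),14),ray(s,f(638.5,172),14); print("clip",t,e,(t+e)/2,np.linalg.norm(t-e),np.degrees(np.arctan2(*(t-e)[::-1])))
im=s["color"]; S=cv2.cvtColor(im,cv2.COLOR_BGR2HSV)[:,:,1]; H=cv2.cvtColor(im,cv2.COLOR_BGR2HSV)[:,:,0]
m=(((H>95)&(H<135)&(S>90))*255).astype(np.uint8)
for u in range(252,264,2):
    v=np.nonzero(m[170:208,u])[0]+170
    if len(v): print(u,ray(s,(u,(v[0]+v[-1])/2),18),v[-1]-v[0]+1)
d=imaging.snapshot("side")["color"]; cv2.imwrite("pics/side3.png",cv2.resize(d[170:390,200:360],None,fx=2.7,fy=2.7))
E
```

```text
ring [557.4779736  105.40239842]
ring [552.30227515  42.13391384]
ring [548.47352661 -21.66357368]
clip [603.96139373 106.63694361] [596.45044285 -35.83741878] [600.20591829  35.39976241] 142.67220584768026 86.98227966933004
252 [600.96195408  53.56846714] 13
254 [601.01588321  49.22564148] 13
256 [601.06980764  44.88319471] 13
258 [600.03432204  40.52394629] 14
260 [600.08828156  36.18250012] 14
262 [599.0530416   31.82473991] 13
```

View pics/side3.png

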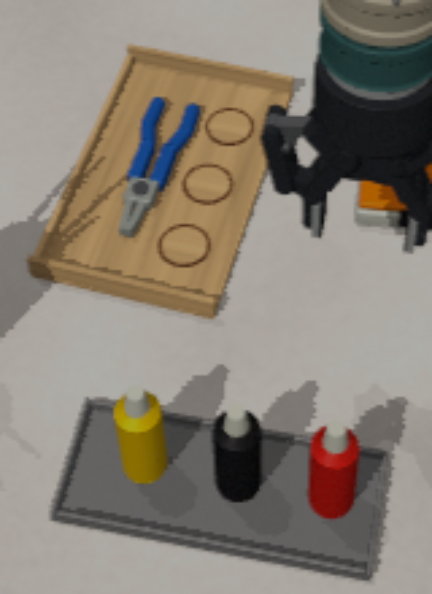

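The side view shows all three bottles upright in the tray, so now the clippers.

Emit:
send_rows --motion '[[[-0.015,0.02,0,1],[-0.036,0.05,0,3],[-0.06,0.082,0,3.5],[-0.083,0.114,0,3.5],[-0.105,0.144,0,3.5],[-0.124,0.17,0,3.5],[-0.134,0.184,0.005,3.5],[-0.136,0.1868,0.02,3.5],[-0.136,0.1868,0.05,3.5],[-0.136,0.1868,0.08,3.5],[-0.136,0.1868,0.1,3.5],[-0.136,0.1868,0.11,3.5]]]'

```text
t: 16.97
tool_pos: [599.4, 37.9, 51.1]
tool_rot: [-3.136, -0.0, 1.51]
contact_force: [-0.7, 1.3, -0.4]
gripper_width: 55.0
grasp_force: 0.0
```

Emit:
send_rows --motion '[[[0,0,0.006,0],[0,0,0.012,0],[0,0,0.017,0],[0,0,0.02,0],[0,0,0.022,0],[0,0,0.022,0],[0,0,0.022,0],[0,0,0.022,0]]]'

```text
t: 17.63
tool_pos: [601.8, 36.7, 32.9]
tool_rot: [3.14, -0.0, 1.509]
contact_force: [-0.3, 0.3, -0.3]
gripper_width: 54.7
grasp_force: 0.0
```

Emit:
send_rows --motion '[[[0,0,0,0],[0,0,0,0],[0,0,0,0],[0,0,0,0],[0,0,0,0],[0,0,0,0],[0,0,0,0],[0,0,0,0]]]' --fingers 0.0 --grip_force 40

```text
t: 18.3
tool_pos: [601.9, 36.7, 32.9]
tool_rot: [3.14, 0.0, 1.509]
contact_force: [1.1, 0.1, 5.3]
gripper_width: 29.6
grasp_force: 40.5
```

Emit:
send_rows --motion '[[[0,0,-0.008,0],[0,0,-0.025,0],[0,0,-0.05,0],[-0.005,-0.001,-0.07,0],[-0.02,-0.005,-0.08,4],[-0.045,-0.011,-0.08,10],[-0.075,-0.018,-0.08,16],[-0.105,-0.025,-0.08,22.5],[-0.135,-0.033,-0.08,29],[-0.165,-0.04,-0.08,35.5],[-0.195,-0.047,-0.08,42],[-0.22,-0.053,-0.08,48]]]'

```text
t: 19.3
tool_pos: [533.2, -181.0, 111.9]
tool_rot: [-3.14, 0.001, 0.665]
contact_force: [0.0, 0.4, -0.3]
gripper_width: 29.8
grasp_force: 39.9
```

Emit:
send_rows --motion '[[[-0.02,0.0135,0,6.5],[-0.042,0.0285,0,13],[-0.061,0.0415,0,19.5],[-0.074,0.0505,0,26],[-0.0787,0.0537,0.005,31.5],[-0.0787,0.0537,0.02,34.5],[-0.0787,0.0537,0.035,35.1],[-0.0787,0.0537,0.05,35.1],[-0.0787,0.0537,0.06,35.1],[-0.0787,0.0537,0.065,35.1],[-0.0787,0.0537,0.065,35.1],[-0.0787,0.0537,0.065,35.1]]]'

```text
t: 20.3
tool_pos: [506.5, -270.4, 47.3]
tool_rot: [-3.141, 0.0, 0.059]
contact_force: [-0.6, -0.5, -0.5]
gripper_width: 29.9
grasp_force: 39.8
```

```bash
python3 - <<'E'
from h import *
print(sensors.get_state()["tool_pos"],sensors.get_state()["tool_rot"])
d=imaging.snapshot("side")["color"]; t=imaging.snapshot("top")["color"]
cv2.imwrite("pics/mat4.png",np.hstack([cv2.resize(d[100:190,260:380],(400,300)),cv2.resize(t[180:295,340:460],(313,300))]))
E
```

```text
[ 506.49906354 -270.41680129   47.30279705] [-3.14127570e+00  3.83378502e-04  5.87115359e-02]
```

View pics/mat4.png

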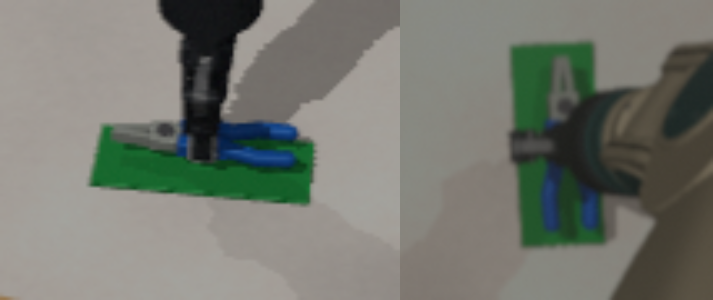

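The clippers are level over the mat: tip at crop row 57 and handle ends at 230 against the mat's 43–245, so they are centred. I'll lower and release.

Emit:
send_rows --motion '[[[0,0,0.006,0],[0,0,0.011,0],[0,0,0.0145,0],[0,0,0.0165,0],[0,0,0.017,0],[0,0,0.017,0],[0,0,0.017,0]]]'

```text
t: 20.98
tool_pos: [506.2, -270.3, 30.8]
tool_rot: [-3.141, 0.001, 0.059]
contact_force: [-2.6, 1.3, 5.6]
gripper_width: 29.7
grasp_force: 40.6
```

Emit:
send_rows --motion '[[[0,0,0,0],[0,0,0,0],[0,0,0,0],[0,0,0,0],[0,0,0,0],[0,0,-0.01,0],[0,0,-0.03,0],[0,0,-0.06,0],[0,0,-0.1,0],[0,0,-0.135,0],[0,0,-0.135,-6],[0,0,-0.135,-13]]]' --fingers 0.055 --grip_force 30

```text
t: 21.98
tool_pos: [508.9, -272.2, 170.0]
tool_rot: [3.135, -0.005, 0.291]
contact_force: [-0.1, -0.4, -0.8]
gripper_width: 54.6
grasp_force: 0.0
```

Emit:
send_rows --motion '[[[0.0025,-0.02,0,-6],[0.0067,-0.054,0,-12.5],[0.011,-0.088,0,-19],[0.0152,-0.122,0,-25.5],[0.0194,-0.156,0,-32],[0.0237,-0.19,0,-38.5],[0.028,-0.225,0,-45],[0.0324,-0.26,0,-51.5],[0.0367,-0.295,0,-58],[0.0411,-0.33,0,-64.5],[0.0454,-0.365,0,-70.5],[0.0498,-0.4,0,-73.6]]]'

```text
t: 22.98
tool_pos: [441.3, 128.9, 166.2]
tool_rot: [3.14, -0.0, 1.574]
contact_force: [0.2, 0.4, -0.0]
gripper_width: 54.9
grasp_force: 0.0
```

```bash
python3 - <<'E'
from h import *
s=imaging.snapshot("top"); im=s["color"]; d=imaging.snapshot("side")["color"]
print(sensors.get_state()["tool_pos"],sensors.get_state()["tool_rot"])
cv2.imwrite("pics/mat5.png",np.hstack([cv2.resize(d[110:190,260:380],(450,300)),cv2.resize(im[180:295,350:450],(261,300))]))
E
```

```text
[440.66006414 131.09274868 166.10785067] [ 3.14105316e+00 -1.70154794e-03  1.57732735e+00]
```

View pics/mat5.png

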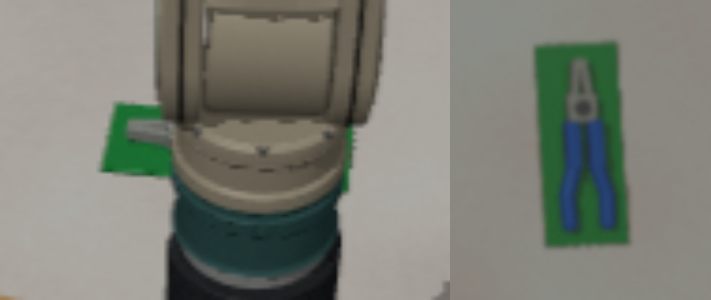

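The mat picture shows the clippers flat, along the mat and centred: rows 58–231 in 43–246, with the small sideways offset explained by parallax. Next I return red.

Emit:
send_rows --motion '[[[0.02,-0.004,0,0],[0.05,-0.009,0,0],[0.085,-0.015,0,0],[0.12,-0.021,0,0],[0.148,-0.025,0,0],[0.162,-0.0272,0.004,0],[0.1656,-0.0272,0.02,0],[0.1656,-0.0272,0.045,0],[0.1656,-0.0272,0.07,0],[0.1656,-0.0272,0.09,0],[0.1656,-0.0272,0.1,0],[0.1656,-0.0272,0.101,0]]]'

```text
t: 24.08
tool_pos: [413.4, 291.5, 62.6]
tool_rot: [-3.138, 0.002, 1.569]
contact_force: [0.3, -0.1, 0.1]
gripper_width: 54.9
grasp_force: 0.0
```

Emit:
send_rows --motion '[[[0,0,0,0],[0,0,0,0],[0,0,0,0]]]'

```text
t: 24.33
tool_pos: [415.8, 293.2, 65.6]
tool_rot: [3.139, -0.001, 1.57]
contact_force: [0.3, -0.3, 0.4]
gripper_width: 54.9
grasp_force: 0.0
```

Emit:
send_rows --motion '[[[0,0,0,0],[0,0,0,0],[0,0,0,0],[0,0,0,0],[0,0,0,0],[0,0,0,0],[0,0,0,0],[0,0,-0.01,0],[0,0,-0.025,0],[0,0,-0.04,0],[0,0,-0.052,0],[0,0,-0.052,0]]]' --fingers 0.0

```text
t: 25.33
tool_pos: [416.4, 293.9, 119.1]
tool_rot: [3.137, -0.002, 1.57]
contact_force: [0.1, 0.3, -0.1]
gripper_width: 31.0
grasp_force: 29.8
```

Emit:
send_rows --motion '[[[-0.012,0,0,0],[-0.035,0.002,0,0],[-0.065,0.012,0,0],[-0.096,0.026,0,0],[-0.126,0.042,0,0],[-0.156,0.059,0,0],[-0.187,0.077,0,0],[-0.218,0.095,0,0],[-0.25,0.111,0,0],[-0.281,0.124,0,0],[-0.304,0.132,0,0],[-0.3148,0.135,0,0]]]'

```text
t: 26.33
tool_pos: [549.7, -25.5, 115.3]
tool_rot: [-3.141, 0.001, 1.567]
contact_force: [-0.1, 0.5, -1.0]
gripper_width: 31.1
grasp_force: 29.8
```

Emit:
send_rows --motion '[[[0,0,0.004,0],[0,0,0.015,0],[0,0,0.028,0],[0,0,0.038,0],[0,0,0.045,0],[0,0,0.049,0],[0,0,0.05,0],[0,0,0.05,0],[0,0,0.05,0],[0,0,0.05,0]]]'

```text
t: 27.17
tool_pos: [547.2, -20.5, 67.3]
tool_rot: [-3.137, -0.001, 1.572]
contact_force: [-6.9, 0.6, 15.6]
gripper_width: 31.6
grasp_force: 31.4
```

The bottle touched down while the tool still lagged (reading y −20.5, x 547). I'll lift 5 mm, let the arm settle with the y offset corrected, and set it down slowly.

Emit:
send_rows --motion '[[[0.001,0,-0.006,0],[0.002,0,-0.006,0],[0.002,0,-0.006,0],[0.002,0,-0.006,0],[0.002,0,-0.006,0],[0.002,0,-0.006,0]]]'

```text
t: 27.67
tool_pos: [549.2, -20.0, 71.9]
tool_rot: [-3.141, -0.0, 1.57]
contact_force: [0.4, 0.1, -0.3]
gripper_width: 31.0
grasp_force: 30.0
```

Emit:
send_rows --motion '[[[0,0,0.001,0],[0,0,0.002,0],[0,0,0.003,0],[0,0,0.004,0],[0,0,0.0045,0],[0,0,0.005,0],[0,0,0.0055,0],[0,0,0.0055,0],[0,0,0.0055,0]]]'

```text
t: 28.42
tool_pos: [549.3, -20.0, 67.4]
tool_rot: [-3.141, 0.0, 1.57]
contact_force: [-2.3, 0.1, 5.2]
gripper_width: 31.7
grasp_force: 30.4
```

Emit:
send_rows --motion '[[[0,0,0,0],[0,0,0,0],[0,0,0,0],[0,0,0,0],[0,0,-0.01,0],[0,0,-0.03,0],[0,0,-0.06,0],[0,0,-0.09,0],[0.02,-0.004,-0.1,0],[0.05,-0.011,-0.1,0],[0.085,-0.019,-0.1,0],[0.12,-0.027,-0.1,0]]]' --fingers 0.055

```text
t: 29.42
tool_pos: [522.8, 100.8, 168.3]
tool_rot: [3.139, -0.0, 1.568]
contact_force: [-0.1, 0.5, 0.3]
gripper_width: 54.5
grasp_force: 0.0
```

Emit:
send_rows --motion '[[[0.035,-0.008,0,0],[0.07,-0.016,0,0],[0.105,-0.024,0,0],[0.14,-0.032,0,0],[0.17,-0.039,0,0],[0.187,-0.043,0,0],[0.1918,-0.043,0,0],[0.1918,-0.043,0.02,0],[0.1918,-0.043,0.045,0],[0.1918,-0.043,0.07,0]]]'

```text
t: 30.25
tool_pos: [480.9, 292.0, 97.5]
tool_rot: [3.138, -0.001, 1.57]
contact_force: [-0.6, -0.5, -0.7]
gripper_width: 54.9
grasp_force: 0.0
```

```bash
cat >> h.py <<'E'
def cap(im,c,r=9):
    g=im.astype(float); mn=g.min(2)   # caps: bright in all channels
    w=np.clip(mn-75,0,30)*box(im.shape,c[0]-r,c[1]-r,c[0]+r+1,c[1]+r+1)
    v,u=np.nonzero(w); return np.average(u,weights=w[v,u]),np.average(v,weights=w[v,u])
E
python3 - <<'E'
from h import *
a=cv2.imread("pics/top0.png"); s=imaging.snapshot("top"); b=s["color"]
cv2.imwrite("pics/cmp.png",np.hstack([cv2.resize(i[190:235,205:310],None,fx=3.7,fy=3.7,interpolation=cv2.INTER_CUBIC) for i in (a,b)]))
for n,i in (("0",a),("now",b)):
    p=cap(i,(287,212)); print(n,p,ray(s,p,98)); 
    H,S,_=cv2.split(cv2.cvtColor(i,cv2.COLOR_BGR2HSV)); print(circ(s,((H<6)|(H>174))&(S>150)&box(i.shape,270,198,302,228),74))
E
```

```text
0 (np.float64(286.5587878787879), np.float64(210.98909090909092)) [549.28610984 -21.43049362]
((548.44970703125, -21.43081283569336), 15.365882873535156)
now (np.float64(286.7385272145144), np.float64(211.61686232657416)) [548.04312654 -21.80273266]
((547.083251953125, -22.09032440185547), 14.9258394241333)
```

View pics/cmp.png

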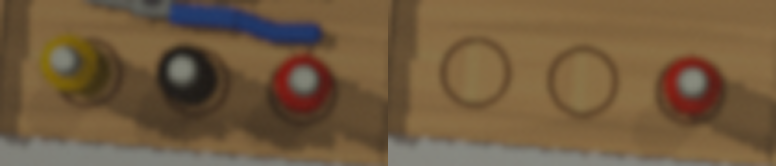

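Side by side, red stands back on its ring within about 1.4 mm of its start. Continuing with black.

Emit:
send_rows --motion '[[[0,0,0.012,0],[0,0,0.022,0],[0,0,0.029,0],[0,0,0.032,0],[0,0,0.0325,0],[0,0,0.0325,0],[0,0,0.0325,0]]]'

```text
t: 30.88
tool_pos: [479.9, 291.8, 64.7]
tool_rot: [3.141, -0.0, 1.57]
contact_force: [-1.1, 0.2, -0.2]
gripper_width: 54.7
grasp_force: 0.0
```

Emit:
send_rows --motion '[[[0,0,0,0],[0,0,0,0],[0,0,0,0],[0,0,0,0],[0,0,0,0],[0,0,0,0],[0,0,0,0],[0,0,-0.01,0],[0,0,-0.025,0],[0,0,-0.04,0],[0,0,-0.052,0],[0,0,-0.052,0]]]' --fingers 0.0

```text
t: 31.88
tool_pos: [481.4, 292.6, 119.2]
tool_rot: [3.137, -0.002, 1.57]
contact_force: [-0.2, 0.2, -0.3]
gripper_width: 31.2
grasp_force: 29.9
```

Emit:
send_rows --motion '[[[-0.012,0,0,0],[-0.035,0.003,0,0],[-0.065,0.01,0,0],[-0.098,0.02,0,0],[-0.131,0.032,0,0],[-0.164,0.045,0,0],[-0.196,0.058,0,0],[-0.224,0.069,0,0],[-0.242,0.074,0,0],[-0.248,0.075,0.002,0],[-0.248,0.075,0.012,0],[-0.248,0.075,0.024,0]]]'

```text
t: 32.88
tool_pos: [554.0, 43.7, 91.5]
tool_rot: [-3.141, -0.001, 1.569]
contact_force: [0.2, 0.1, -0.6]
gripper_width: 31.0
grasp_force: 29.8
```

Emit:
send_rows --motion '[[[0,0,0.009,0],[0,0,0.016,0],[0,0,0.02,0],[0,0,0.021,0],[0,0,0.021,0],[0,0,0.021,0],[0,0,0.021,0],[0,0,0.021,0]]]'

```text
t: 33.55
tool_pos: [555.0, 43.8, 71.9]
tool_rot: [3.14, 0.0, 1.57]
contact_force: [-1.2, -0.8, -0.5]
gripper_width: 31.1
grasp_force: 29.8
```

Reading (555.0, 43.8) is on target. I'll set it down slowly and release.

Emit:
send_rows --motion '[[[0,0,0.001,0],[0,0,0.002,0],[0,0,0.003,0],[0,0,0.004,0],[0,0,0.0045,0],[0,0,0.005,0],[0,0,0.005,0],[0,0,0.005,0]]]'

```text
t: 34.22
tool_pos: [554.4, 43.7, 66.7]
tool_rot: [-3.141, 0.0, 1.57]
contact_force: [-1.6, -0.2, 4.4]
gripper_width: 31.0
grasp_force: 30.4
```

Emit:
send_rows --motion '[[[0,0,0,0],[0,0,0,0],[0,0,0,0],[0,0,0,0],[0,0,-0.01,0],[0,0,-0.03,0],[0,0,-0.06,0],[0,0,-0.09,0],[0.02,-0.001,-0.1,0],[0.05,-0.002,-0.1,0],[0.085,-0.003,-0.1,0],[0.12,-0.005,-0.1,0]]]' --fingers 0.055

```text
t: 35.22
tool_pos: [550.2, 164.7, 168.0]
tool_rot: [3.139, -0.0, 1.568]
contact_force: [0.5, 0.4, -0.4]
gripper_width: 55.0
grasp_force: 0.0
```

Emit:
send_rows --motion '[[[0.035,-0.002,0,0],[0.07,-0.003,0,0],[0.1,-0.004,0,0],[0.12,-0.005,0,0],[0.1275,-0.005,0,0],[0.1275,-0.005,0.015,0],[0.1275,-0.005,0.04,0],[0.1275,-0.005,0.068,0],[0.1275,-0.005,0.09,0],[0.1275,-0.005,0.1,0],[0.1275,-0.005,0.102,0],[0.1275,-0.005,0.102,0]]]'

```text
t: 36.22
tool_pos: [544.6, 290.8, 64.3]
tool_rot: [-3.141, 0.0, 1.569]
contact_force: [0.5, 0.2, 0.5]
gripper_width: 54.8
grasp_force: 0.0
```

Emit:
send_rows --motion '[[[0,0,0,0],[0,0,0,0],[0,0,0,0],[0,0,0,0],[0,0,0,0],[0,0,0,0],[0,0,0,0],[0,0,0,0],[0,0,-0.01,0],[0,0,-0.025,0],[0,0,-0.04,0],[0,0,-0.052,0]]]' --fingers 0.0

```text
t: 37.22
tool_pos: [544.8, 291.4, 117.8]
tool_rot: [3.141, -0.0, 1.57]
contact_force: [0.9, 0.4, -1.4]
gripper_width: 31.5
grasp_force: 30.0
```

Emit:
send_rows --motion '[[[-0.012,0,0,0],[-0.035,0.002,0,0],[-0.065,0.005,0,0],[-0.098,0.008,0,0],[-0.131,0.011,0,0],[-0.16,0.013,0,0],[-0.178,0.014,0,0],[-0.184,0.0143,0.003,0],[-0.184,0.0143,0.014,0],[-0.184,0.0143,0.028,0],[-0.184,0.0143,0.039,0],[-0.184,0.0143,0.045,0]]]'

```text
t: 38.22
tool_pos: [556.9, 107.9, 68.7]
tool_rot: [-3.138, -0.0, 1.571]
contact_force: [-0.5, 0.1, -0.6]
gripper_width: 31.4
grasp_force: 30.1
```

Emit:
send_rows --motion '[[[0,0,0,0],[0,0,0,0],[0,0,0,0],[0,0,0,0],[0,0,0.001,0],[0,0,0.002,0],[0,0,0.003,0],[0,0,0.004,0],[0,0,0.0045,0],[0,0,0.005,0],[0,0,0.005,0],[0,0,0.005,0]]]'

```text
t: 39.22
tool_pos: [559.1, 107.3, 68.0]
tool_rot: [3.141, -0.0, 1.57]
contact_force: [-4.3, -0.6, 8.7]
gripper_width: 31.4
grasp_force: 30.7
```

Now I release, lift and move aside over a clear spot (up, then towards +y).

Emit:
send_rows --motion '[[[0,0,0,0],[0,0,0,0],[0,0,0,0],[0,0,0,0],[0,0,-0.01,0],[0,0,-0.03,0],[0,0,-0.06,0],[0,0,-0.09,0],[0.02,-0.015,-0.11,0],[0.05,-0.035,-0.12,0],[0.08,-0.06,-0.12,0],[0.11,-0.085,-0.12,0]]]' --fingers 0.055

```text
t: 40.22
tool_pos: [474.3, 218.4, 188.5]
tool_rot: [3.138, -0.001, 1.568]
contact_force: [0.6, 1.5, 0.9]
gripper_width: 55.1
grasp_force: 0.0
```

Emit:
send_rows --motion '[[[0.025,-0.02,0,0],[0.055,-0.04,0,0],[0.085,-0.06,0,0],[0.1,-0.07,0,0],[0.1,-0.07,0,0],[0.1,-0.07,0,0]]]'

```text
t: 40.72
tool_pos: [403.6, 318.0, 186.8]
tool_rot: [3.141, 0.0, 1.572]
contact_force: [0.9, 0.3, 0.2]
gripper_width: 54.7
grasp_force: 0.0
```

```bash
python3 - <<'E'
from h import *
a=cv2.imread("pics/top0.png"); s=imaging.snapshot("top"); b=s["color"]; cv2.imwrite("pics/end_top.png",b)
for n,c in (("y",(222,206)),("k",(254,208)),("r",(287,211))):
    p,q=[ray(s,cap(i,c),98) for i in (a,b)]; print(n,p,q,q-p)
cv2.imwrite("pics/end_side.png",imaging.snapshot("side")["color"])
cv2.imwrite("pics/end.png",np.vstack([np.hstack([cv2.resize(i[150:240,200:330],(390,270)) for i in (a,b)]),cv2.resize(cv2.imread("pics/end_side.png")[60:300,120:400],(780,330))[:, :]]))
E
```

```text
y [558.48348652 108.20389883] [556.84481099 107.71145131] [-1.63867553 -0.49244752]
k [553.74734137  44.21630477] [553.25722094  44.44873991] [-0.49012043  0.23243514]
r [549.28610984 -21.43049362] [548.07187494 -21.78750645] [-1.2142349  -0.35701283]
```

View pics/end.png

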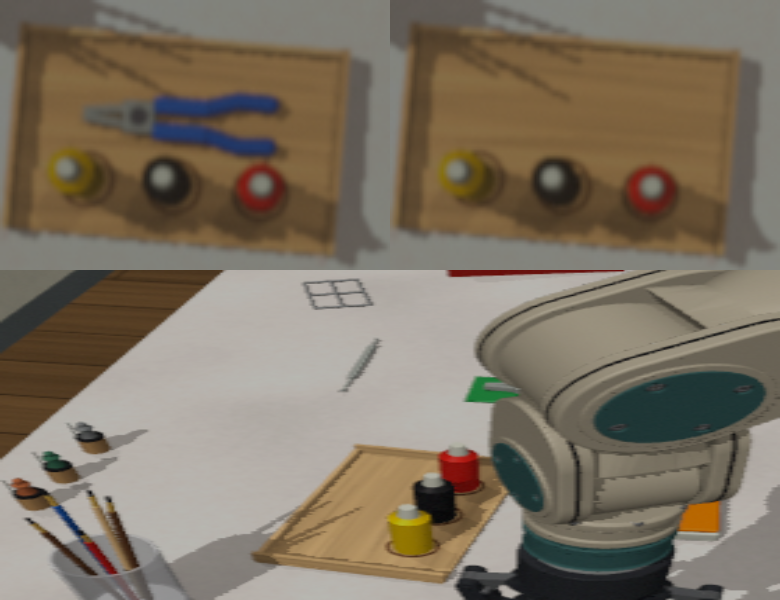

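The last picture shows all three bottles upright on their own rings, within 1.7 mm of their start. The clippers are on the mat, the other items are untouched and the arm is clear, so I'm handing in.

```bash
python3 -c "
from bench import order; print(order.sign_off())"
```

```text
the job is handed in; nothing more can be done
None
```

The job is handed in at about 41 s: the clippers lie flat and centred along the mat, and all three bottles stand upright back on their own rings, within about 1.7 mm of where they started.

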